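Close a casting box and hold its end wall against the seal

ROBOT

A 6-joint arm with a two-finger parallel gripper is mounted at the origin on a cart in front of the work surface, level with it; the furniture and walls round the work are solid. World frame = base frame: x ahead of the robot, y to its left, z up, the work surface at z = 0. Lengths are in m, angles in rad, forces in N, time in s.
With the tool pointing down it reaches from about 0.35 to 0.775 m from the base axis. Payload 7.3 kg.
Tool frame: the origin (TCP) lies between the finger pads; the fingertips stand 8 mm ahead of it and the grasp point (between the pads) lies 11 mm behind it (robot.nose_length is the distance from the TCP to the fingertips, in m); z points along the fingers, y is the line along which they close (so a half turn about z gives the same grasp; the last joint's range is limited). The gripper opens to 92 mm and grips with 3 to 60 N. Pads are 19 mm wide; open, the fingers measure 130 mm over their backs; the gripper's body (75 mm by 190 mm) begins 47 mm behind the grasp point.
Start: joints at [1.194, 0.342, 1.524, -0, 1.275, -0.146], TCP at [0.12, 0.511, 0.235] pointing down, gripper open.
Joint ranges: [-2.53, 2.53], [-0.77, 2.02], [0.04, 2.7], [-1, 4.14], [0.28, 2.66], [-3.11, 3.11]. Speed limits (rad/s): [2.57, 2.57, 3.14, 3.14, 3.14, 3.14].

INTERFACE

Orientations are given as [roll, pitch, yaw] about the fixed x, y, z axes, in that order (R = Rz(yaw) Ry(pitch) Rx(roll)).
In Python, from cell import robot gives the robot as it stands. The module is installed in compiled form; this text tells all that it offers.
- The arm moves only by the shell command python3 -m jog 'ROWS' [FORCE]. ROWS is JSON, a list that holds one entry, the list of rows, each a list of 5 numbers: the gripper's target within -1 to 1 (fully open at 1, half-way at 0, shut at -1), then the shift along the tool's x, y, z in m, then the turn about the tool's z in rad. A call has 1 to 5 rows; each row is the pose to reach, as a shift and turn from the pose commanded when the call began, along the tool's axes at that moment; what a row does not reach only later rows make up. A row lasts 1/12 s, in which the tool goes at most 41.7 mm and 7.16 degrees, less where a joint would pass 70% of its speed; a pose out of reach is approached as far as the arm can. A call with a gripper value outside its range is refused whole. The fingers move at their own pace and stop on an object; FORCE is the grip in N (left out, the last holds). Time passes only in rows, so rows that repeat a pose let the fingers close. It gives the time, the measured TCP pose, the force, the opening and the grip force at its end, in the units of the state.
- robot.observe(): the state, without advancing time (a new reading comes with each control period).
- robot.read_camera(name): name is "scene" or "top" or "wrist"; returns the picture (420x560x3 uint8, red, green, blue); there is no depth.
- robot.camera_model(name): a dict with "camera_matrix" (3x3 intrinsics, pixels), "dist_coeffs" ([k1, k2, p1, p2, k3] as OpenCV has them; the pictures are not rectified), "position" and "attitude" of the camera in the world; the wrist camera has in their place "mount" (4x4, takes a point from camera to tool coordinates, whose origin is the TCP and whose axes are the flange's). Camera axes: x right, y down, z forward; pixel columns grow to the right and rows downward; lengths in m; the calibration is good to about 2 mm. A picture is of the moment at which its call begins: read the wrist's pose just before it. camera_model takes no time and is no camera call.
- robot.hand_in(): hands the job in; it is judged then, once.
The state is a dict: "time": time; "qpos": joint angles; "qvel": joint speeds; "joint_efforts": joint torques, N m; "tool_pos": TCP position; "tool_rot": TCP orientation; "contact_force": force on the tool from outside, world axes, zero at the start; "torque": the same for the moment, N m; "opening": finger opening in m; "grip_force": force on a finger pad.
Only numpy, scipy, OpenCV 4.12 (cv2) and the standard library are available. Lean on these libraries where they do the work, as an engineer would, in place of code of your own. Each camera call takes 0.05 s, during which the arm holds its last target. There are 200 camera calls.

TASK

First lay the oblong plaster model flat in the middle of the blue square inside the casting box. Then close the open end of the box with the loose end wall, standing upright on the baseboard with its batten outside and centred across the opening, and press it steadily and gently against the black sponge seal until the seal is squeezed to about half its thickness (roughly 10 N, never crushed hard). Finish while still holding it pressed like that, so that a colleague can close the latches; leave the cup, the red pigment jar and the square plaster blank alone.

Things in the scene. Friction and masses are not known exactly. Their poses are not given: they have to be found in the camera images.
- mould_box: plywood casting box, fixed, open on top and at its robot-side end. Origin under the baseboard, x from the open end inwards, z up. Baseboard x -130..120, 190 wide, 12 thick, bare in front of x = -68, where the end wall stands. Side walls x -50..102, inner faces y = +-65, outer +-80; back wall's inner face x = 87; wall tops z = 76. Grey bed inside, top z = 18
- seal: black U-shaped sponge seal on the side walls' front edges: uprights 13 wide at y = +-72.5, z 19..75, and a low run by the bed edge (z 13..17); 18 thick in x. Origin mid-thickness, z = 0, at box x = -59 when relaxed; box axes. A spring of 1.1 N per mm along box x: the origin moves by the squeeze (9 mm, half its thickness, is about 10 N; limit 16 mm)
- bed_mark (a point): centre of the blue square (76 x 76) on the bed inside the box, at the bed's upper surface; box x = 35, y = 0, z = 18
- mouth (a point): middle of the open end, on the top of the baseboard below the front face of the relaxed seal; box x = -68, y = 0, z = 12
- end_wall: loose plywood wall standing upright, 160 wide (y) x 14 thick (x -7..7) x 64 high, about 0.18 kg, with a brown batten 14 x 14 along the foot of its outer side (x -21..-7). Origin at the underside, mid 14 thickness; x points from batten side to inner side, z up. Grip across the 14 thickness above the batten. In place its x is the box's x
- plaster_model: oblong cream plaster block 30 (x) x 60 (y) x 14 high, origin at the centre of its underside, lying flat; about 0.07 kg; grip it across its 30 mm side
- square_blank: another cream plaster blank, square, 48 x 48 x 20, origin at the centre of its underside; to be left alone
- cup_a: pale pink cup, 94 across, 83 high, origin at the centre of its underside; to be left alone
- pigment_red: small jar of red pigment with a yellow-brown lid, 45 across, 100 high, origin at the centre of its underside; to be left alone

How it is judged:
On the way:
1. the plaster model lies released, flat, on the blue square (its centre within 20 mm of the square's) while the end wall is not yet at the opening (horizontal distance between plaster_model and bed_mark below 0.02 m and z of plaster_model in the frame of bed_mark below 0.004 m and angle between plaster_model's own z axis and vertical below 0.1 rad and contact force between the fingers and plaster_model below 0.05 N and horizontal distance between end_wall and mouth above 0.08 m), for 0.2 s.
At the end, for the whole second after the job is handed in: Model flat within 20 mm of the blue square's centre; the fingers still hold the end wall upright and square to the box (0.1 rad), centred within 10 mm, foot under 5 mm above the baseboard, batten outside, still, pressing the seal with 5 to 15 N (squeezed 4.5 to 13.6 mm) (horizontal distance between plaster_model and bed_mark below 0.02 m and z of plaster_model in the frame of bed_mark below 0.004 m and angle between each of plaster_model, end_wall's own z axis and vertical below 0.1 rad and contact force between end_wall and seal between 5 and 15 N and x of seal in the frame of mould_box between -0.0545 and -0.0454 m and contact force between the fingers and end_wall above 3 N and y of end_wall in the frame of mouth between -0.01 and 0.01 m and z of end_wall in the frame of mouth below 0.005 m and x of end_wall in the frame of mouth between -0.006 and 0.012 m and angle between the x axis of end_wall and the x axis of mould_box, either way round below 0.1 rad and linear speed of end_wall below 0.01 m/s); the arm keeps its last pose, push and grip.
It fails at once if the seal is crushed with more than 25 N (contact force between anything else and seal above 25 N).
It fails at once if the plaster model is dropped into the box from more than 30 mm above the bed (contact force between the fingers and plaster_model below 0.01 N and z of plaster_model in the frame of bed_mark above 0.03 m and horizontal distance between plaster_model and bed_mark below 0.09 m).
It fails at once if the cup, the pigment jar or the square blank is moved by more than 30 mm (distance of any of cup_a, pigment_red, square_blank from where it was at the start of the episode above 0.03 m).
It also fails if it takes over 58 s, if anything falls off the work surface, if the arm or the gripper's body presses on something with over 40 N, if the wrist force passes 120 N, or if a joint passes its speed limit or range.

## Working session

There is one attempt and no reset: what is moved stays moved. The work goes in short steps, Python scripts to look and compute and a shell command to move; the robot and the scene stay as the last step left them, time stands still between calls to the robot, and variables do not carry over. Pictures are saved under pics/ and viewed, at most 10 in all, crops included, and the job is handed in when it is done.

```bash
mkdir -p pics; ls; python3 - <<'E'
from cell import robot
import cv2,numpy as np
print(robot.observe())
for n in ("scene","top","wrist"):
    im=robot.read_camera(n); cv2.imwrite(f"pics/{n}0.png",im[:,:,::-1]); print(n,robot.camera_model(n))
E
```

```text
pics
{'time': 0.0, 'qpos': array([ 1.19402905e+00,  3.42738998e-01,  1.52500457e+00, -1.18373035e-05,
        1.27539444e+00, -1.45982601e-01]), 'qvel': array([ 0.00057566,  0.00078663,  0.00049835, -0.0010295 ,  0.00047291,
        0.00093395]), 'joint_efforts': array([ 5.30632315e-04, -4.31222713e+01, -2.44233209e+01,  7.19577447e-02,
        5.54866449e-02, -5.80361939e-05]), 'tool_pos': array([0.11991764, 0.51072189, 0.23404085]), 'tool_rot': array([-3.14006208e+00, -2.13596457e-04,  2.91081127e+00]), 'contact_force': array([ 0.49965799,  0.22643894, -0.36322956]), 'torque': array([ 0.06148255, -0.03722937, -0.02094387]), 'grip_force': 0.0, 'opening': 0.09200538340273241}
scene {'camera_matrix': array([[518.74749142,   0.        , 275.96140802],
       [  0.        , 518.74749142, 209.1634081 ],
       [  0.        ,   0.        ,   1.        ]]), 'dist_coeffs': array([-0.09760038,  0.        ,  0.        ,  0.        ,  0.        ]), 'position': array([-0.28974626,  1.11377302,  0.68006503]), 'attitude': array([-2.00551218, -0.01897477, -2.4819123 ])}
top {'camera_matrix': array
[... 281 characters left out ...]
54268 ]), 'attitude': array([-2.95221187e+00,  3.58756804e-04, -1.58583185e+00])}
wrist {'camera_matrix': array([[319.99894801,   0.        , 280.80466377],
       [  0.        , 319.99894801, 212.02141727],
       [  0.        ,   0.        ,   1.        ]]), 'dist_coeffs': array([-0.04001666,  0.        ,  0.        ,  0.        ,  0.        ]), 'mount': array([[-9.84545634e-05, -9.68109278e-01, -2.50528273e-01,
         6.64888222e-02],
       [ 9.99999589e-01,  1.30462671e-04, -8.97130862e-04,
         1.57232089e-03],
       [ 9.01205299e-04, -2.50528259e-01,  9.68108868e-01,
        -1.49193851e-01],
       [ 0.00000000e+00,  0.00000000e+00,  0.00000000e+00,
         1.00000000e+00]])}
```

View pics/top0.png

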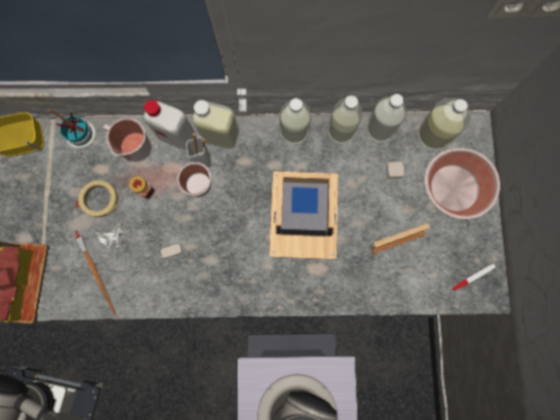

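View pics/scene0.png

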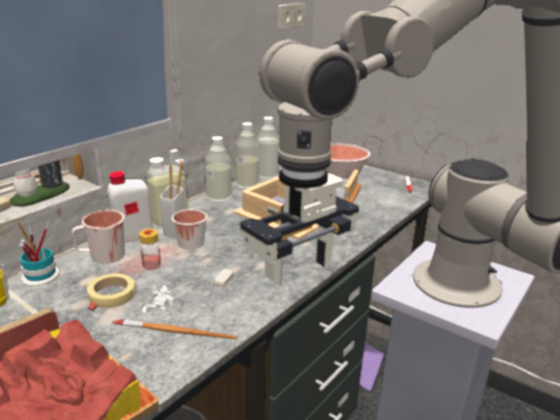

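The top view shows the oblong model at about (171,251), the square blank at (396,169), the box with its blue square at (305,200) and its open end towards the robot (row ~240), the end wall at (401,238), and the jar at (140,186). The scene view shows the gripper above the table, near the model at (225,276).

```bash
cat > h.py <<'E'
import cv2,numpy as np
from cell import robot
from scipy.spatial.transform import Rotation as R
def cam(n,st=None):
    m=robot.camera_model(n)
    if n=="wrist":
        st=st or robot.observe()
        T=np.eye(4);T[:3,:3]=R.from_euler('xyz',st['tool_rot']).as_matrix();T[:3,3]=st['tool_pos']
        T=T@m['mount']; return m,T[:3,:3],T[:3,3]
    return m,R.from_euler('xyz',m['attitude']).as_matrix(),np.array(m['position'])
def ray(c,px,z):
    m,A,p=c
    u=cv2.undistortPoints(np.float64(px).reshape(-1,1,2),m['camera_matrix'],m['dist_coeffs']).reshape(-1,2)
    d=np.c_[u,np.ones(len(u))]@A.T
    return p+d*((z-p[2])/d[:,2])[:,None]
def proj(c,P):
    m,A,p=c
    r=A.T
    return cv2.projectPoints(np.float64(P).reshape(-1,1,3),cv2.Rodrigues(r)[0],-r@p,m['camera_matrix'],m['dist_coeffs'])[0].reshape(-1,2)
def rect(mask,c,z):
    """largest blob -> world min-area rect at height z: centre, sizes, angle of long side"""
    k=max(cv2.findContours(mask.astype(np.uint8),cv2.RETR_EXTERNAL,cv2.CHAIN_APPROX_NONE)[0],key=cv2.contourArea)
    w=ray(c,k.reshape(-1,2),z)[:,:2]
    b=cv2.boxPoints(cv2.minAreaRect((w*1000).astype(np.float32)))/1000
    e1,e2=b[1]-b[0],b[2]-b[1]
    if np.hypot(*e1)<np.hypot(*e2): e1,e2=e2,e1
    return b.mean(0).round(4),np.hypot(*e1).round(4),np.hypot(*e2).round(4),round(np.arctan2(e1[1],e1[0])%np.pi,3),len(k)
E
python3 - <<'E'
from h import *
im=cv2.imread('pics/top0.png');hsv=cv2.cvtColor(im,cv2.COLOR_BGR2HSV)
c=cam('top');H,S,V=[hsv[...,i].astype(int) for i in range(3)]
def win(m,x0,x1,y0,y1):
    o=np.zeros_like(m);o[y0:y1,x0:x1]=m[y0:y1,x0:x1];return o
print('model px',hsv[251,171],'blue',hsv[200,305],'wall',hsv[238,401],hsv[243,401],'bg',hsv[270,200])
print('model',rect(win((V>165),155,190,238,265),c,.014))
print('blue',rect(win((H>100)&(H<125)&(S>140),285,325,180,220),c,.018))
print('wall',rect(win((S>90),365,435,220,255),c,.032))
print('box',rect(win((S>60)&(H<25),262,346,160,265),c,.012))
cr=cv2.resize(im[155:270,255:445],(760,460),interpolation=cv2.INTER_CUBIC);cv2.imwrite('pics/c1.png',cr)
E
```

```text
model px [ 16  33 200] blue [108 176 139] wall [ 15 109 154] [ 12 111 149] bg [ 25  12 128]
model (array([0.4463, 0.3495], dtype=float32), np.float32(0.0543), np.float32(0.0255), np.float32(1.883), 47)
blue (array([ 0.5863, -0.0333], dtype=float32), np.float32(0.0679), np.float32(0.0666), np.float32(3.122), 89)
wall (array([ 0.4672, -0.2976], dtype=float32), np.float32(0.1717), np.float32(0.0269), np.float32(1.9), 122)
box (array([ 0.545 , -0.0301], dtype=float32), np.float32(0.2527), np.float32(0.1925), np.float32(3.096), 299)
```

View pics/c1.png

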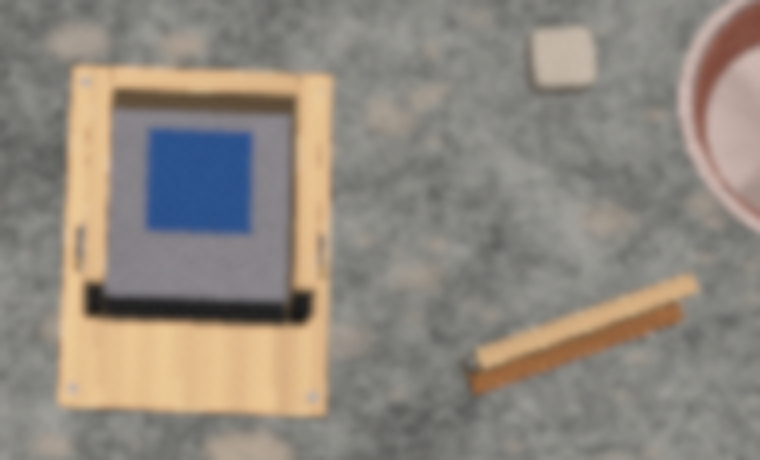

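The crop shows the wall's brown batten on its robot-side face, so the wall only needs about -0.35 rad of turn. The box opens towards the robot with a small yaw. I'll move above the model first.

```bash
cat >> h.py <<'E'
def go(x,y,z,yaw):
    """tool-axis shift and turn from the present pose to a target, tool down"""
    s=robot.observe();A=R.from_euler('xyz',s['tool_rot']).as_matrix()
    t=(yaw-s['tool_rot'][2]+np.pi)%(2*np.pi)-np.pi
    print('t',s['time'],'at',s['tool_pos'].round(4),s['tool_rot'].round(3),'shift',(A.T@(np.array([x,y,z])-s['tool_pos'])).round(4),'turn',round(-t,3),'F',s['contact_force'].round(1),'op',round(s['opening'],4),s['grip_force'])
E
python3 -m jog '[[[1,-0.354,-0.082,0,1.028],[1,-0.354,-0.082,0,1.028],[1,-0.354,-0.082,0,1.028],[1,-0.354,-0.082,0,1.028],[1,-0.354,-0.082,0,1.028]]]'
python3 -c "from h import *;go(.43,.344,.234,1.883)"
```

```text
time: 0.57
tool_pos: [0.3082, 0.4178, 0.2346]
tool_rot: [-3.141, -0.0, 2.28]
contact_force: [0.6, 1.2, 0.1]
opening: 0.0919
grip_force: 0.0
t 0.5667 at [0.3082 0.4178 0.2346] [-3.141 -0.     2.28 ] shift [-0.1353  0.0444  0.0006] turn 0.397 F [0.6 1.2 0.1] op 0.0919 0.0
```

```bash

python3 -m jog '[[[1,-0.135,0.044,0,0.397],[1,-0.135,0.044,0,0.397],[1,-0.135,0.044,0,0.397],[1,-0.135,0.044,0,0.397],[1,-0.135,0.044,0,0.397]]]'
python3 - <<'E'
from h import *
c=cam('wrist');im=robot.read_camera('wrist')[:,:,::-1];cv2.imwrite('pics/w1.png',im)
hsv=cv2.cvtColor(im,cv2.COLOR_BGR2HSV);print(proj(c,[.4463,.3495,.014]))
m=(hsv[...,2]>165)&(hsv[...,1]>20)
print(rect(m,c,.014)); cv2.imwrite('pics/w1v.png',np.vstack([im,cv2.cvtColor(m.astype(np.uint8)*255,cv2.COLOR_GRAY2BGR)])[::2,::2])
go(.4463,.3495,.234,1.883)
E
```

```text
time: 0.98
tool_pos: [0.4319, 0.3433, 0.2341]
tool_rot: [3.141, 0.001, 1.883]
contact_force: [0.7, -0.2, 0.2]
opening: 0.0918
grip_force: 0.0
[[293.15022428 187.63697662]]
(array([0.607 , 0.5621], dtype=float32), np.float32(0.1074), np.float32(0.0962), np.float32(0.35), 324)
t 1.0333 at [0.4299 0.3445 0.2341] [-3.141  0.     1.886] shift [-0.0004  0.0172  0.0001] turn 0.003 F [-0.8  0.8  1. ] op 0.0917 0.0
```

View pics/w1v.png

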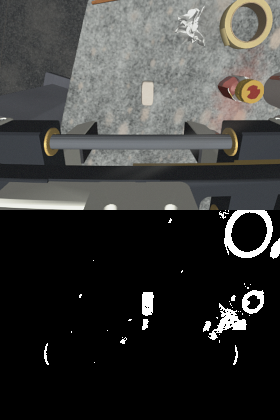

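The wrist picture shows the model at full-resolution pixel (295,187), aligned with the fingers. The jar at (505,180) is well clear to the right.

```bash
python3 - <<'E'
from h import *
c=cam('wrist');im=cv2.imread('pics/w1.png')
hsv=cv2.cvtColor(im,cv2.COLOR_BGR2HSV)
w=np.zeros(im.shape[:2],bool);w[140:235,260:330]=1
for t in (150,160,170):
    m=((hsv[...,2]>t)&w).astype(np.uint8);m=cv2.morphologyEx(m,cv2.MORPH_OPEN,np.ones((5,5)))
    print(rect(m,c,.014))
go(.4463,.3495,.011,1.883)
E
```

```text
(array([0.4623, 0.342 ], dtype=float32), np.float32(0.0857), np.float32(0.0531), np.float32(1.887), 268)
(array([0.4551, 0.3509], dtype=float32), np.float32(0.0643), np.float32(0.0449), np.float32(1.887), 188)
(array([0.4452, 0.3522], dtype=float32), np.float32(0.0557), np.float32(0.027), np.float32(1.887), 123)
t 1.0333 at [0.4299 0.3445 0.2341] [-3.141  0.     1.886] shift [-0.0004  0.0174  0.2231] turn 0.003 F [-0.8  0.8  1. ] op 0.0917 0.0
```

```bash

python3 -m jog '[[[1,-0.001,0.017,0.04,0],[1,-0.001,0.017,0.08,0],[1,-0.001,0.017,0.12,0],[1,-0.001,0.017,0.16,0],[1,-0.001,0.017,0.19,0]]]' 15
python3 -m jog '[[[1,0,0,0.02,0],[1,0,0,0.033,0],[1,0,0,0.033,0]]]'
python3 -c "from h import *;go(.446,.351,.010,1.887)"
```

```text
time: 1.45
tool_pos: [0.4423, 0.3504, 0.0417]
tool_rot: [-3.138, 0.0, 1.891]
contact_force: [0.3, -0.5, -0.6]
opening: 0.0923
grip_force: 0.0
time: 1.7
tool_pos: [0.4424, 0.3506, 0.0097]
tool_rot: [-3.137, 0.001, 1.891]
contact_force: [-0.4, -0.5, 0.2]
opening: 0.0912
grip_force: 0.0
t 1.7 at [0.4424 0.3506 0.0097] [-3.137e+00  1.000e-03  1.891e+00] shift [-0.0008  0.0035 -0.0003] turn 0.004 F [-0.4 -0.5  0.2] op 0.0912 0.0
```

```bash

python3 -m jog '[[[0,0,0.003,0,0],[-0.5,0,0.003,0,0],[-1,0,0.003,0,0],[-1,0,0.003,0,0],[-1,0,0.003,0,0]]]' 15
python3 -m jog '[[[-1,0,0,0,0],[-1,0,0,0,0],[-1,0,0,0,0],[-1,0,0,0,0]]]'
```

```text
time: 2.12
tool_pos: [0.4479, 0.3514, 0.0121]
tool_rot: [3.141, -0.0, 1.889]
contact_force: [1.0, 0.1, -0.6]
opening: 0.0631
grip_force: 0.0
time: 2.45
tool_pos: [0.448, 0.3511, 0.0118]
tool_rot: [3.141, -0.0, 1.889]
contact_force: [0.3, -0.4, -0.7]
opening: 0.0365
grip_force: 0.0
```

```bash

python3 -m jog '[[[-1,0,0,0,0],[-1,0,0,0,0],[-1,0,0,0,0],[-1,0,0,0,0]]]'
python3 -m jog '[[[-1,0,0,-0.04,0],[-1,0,0,-0.08,0],[-1,0,0,-0.12,0],[-1,0,0,-0.15,0],[-1,0,0,-0.15,0]]]'
python3 -c "from h import *;go(.52,-.02,.16,1.55)"
```

```text
time: 2.78
tool_pos: [0.4479, 0.351, 0.0117]
tool_rot: [-3.141, 0.0, 1.889]
contact_force: [-1.2, 0.2, 1.2]
opening: 0.0288
grip_force: 14.9
time: 3.2
tool_pos: [0.451, 0.353, 0.1687]
tool_rot: [3.129, -0.003, 1.889]
contact_force: [2.0, 0.6, -0.4]
opening: 0.0282
grip_force: 14.9
t 3.2 at [0.451  0.353  0.1687] [ 3.129e+00 -3.000e-03  1.889e+00] shift [-0.3759 -0.0512  0.007 ] turn 0.339 F [ 2.   0.6 -0.4] op 0.0282 14.876732153934427
```

```bash

python3 -m jog '[[[-1,-0.04,-0.008,-0.005,0.05],[-1,-0.08,-0.015,-0.01,0.1],[-1,-0.12,-0.02,-0.01,0.2],[-1,-0.16,-0.03,-0.01,0.3],[-1,-0.2,-0.03,-0.01,0.339]]]'
python3 -c "from h import *;go(.58,-.09,.18,1.55)"
```

```text
time: 3.62
tool_pos: [0.4805, 0.15, 0.1713]
tool_rot: [-3.14, 0.0, 1.545]
contact_force: [1.1, 0.4, -0.7]
opening: 0.0286
grip_force: 14.9
t 3.6167 at [0.4805 0.15   0.1713] [-3.14   0.     1.545] shift [-0.2374  0.1055 -0.0089] turn -0.005 F [ 1.1  0.4 -0.7] op 0.0286 14.877356216311455
```

```bash

python3 -m jog '[[[-1,-0.04,0.02,-0.01,0],[-1,-0.08,0.04,-0.01,0],[-1,-0.12,0.06,-0.01,0],[-1,-0.16,0.08,-0.01,0],[-1,-0.19,0.1,-0.01,0]]]'
python3 -m jog '[[[-1,-0.04,0.005,0,0],[-1,-0.047,0.005,0,0],[-1,-0.047,0.005,0,0]]]'
python3 - <<'E'
from h import *
c=cam('wrist');im=robot.read_camera('wrist')[:,:,::-1];cv2.imwrite('pics/w2.png',im)
hsv=cv2.cvtColor(im,cv2.COLOR_BGR2HSV);H,S,V=[hsv[...,i] for i in range(3)]
m=(H>100)&(H<120)&(S>130)
print(rect(m,c,.018));print(proj(c,[.5863,-.0333,.018]));go(.586,-.033,.1,1.54)
E
```

```text
time: 4.03
tool_pos: [0.5741, -0.036, 0.1812]
tool_rot: [-3.141, -0.0, 1.549]
contact_force: [0.3, 0.5, -0.8]
opening: 0.0288
grip_force: 14.9
time: 4.28
tool_pos: [0.5779, -0.0836, 0.1806]
tool_rot: [-3.14, -0.0, 1.546]
contact_force: [-1.0, 0.9, -1.6]
opening: 0.0284
grip_force: 14.9
(array([ 0.5874, -0.0316], dtype=float32), np.float32(0.0744), np.float32(0.0741), np.float32(1.523), 307)
[[287.61130169 148.41337881]]
t 4.3333 at [ 0.5776 -0.0816  0.1808] [-3.140e+00 -1.000e-03  1.547e+00] shift [0.0487 0.0073 0.0808] turn 0.007 F [ 0.2  1.1 -0.8] op 0.0289 14.876305086363573
```

View pics/w2.png

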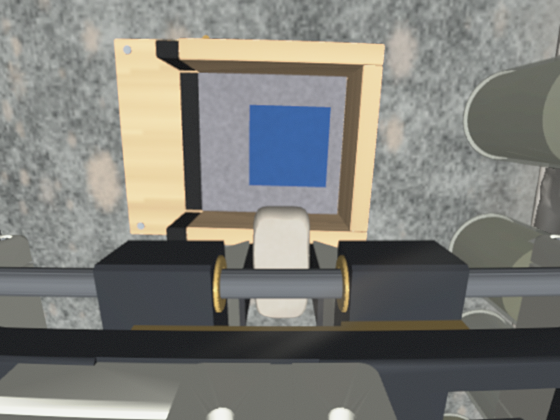

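The blue square is centred at pixel (289,146), which gives (0.587,-0.032), a size of about 74 mm and a box yaw of -0.047. The model is held between the fingers at (281,260).

```bash

python3 -m jog '[[[-1,0.04,0.01,0,0.022],[-1,0.05,0.01,0.04,0.022],[-1,0.05,0.009,0.08,0.022],[-1,0.05,0.009,0.12,0.022],[-1,0.05,0.009,0.12,0.022]]]'
python3 -c "from h import *;go(.587,-.032,.030,1.524)"
```

```text
time: 4.75
tool_pos: [0.5824, -0.0276, 0.0542]
tool_rot: [-3.127, -0.003, 1.531]
contact_force: [-1.7, 1.1, -1.8]
opening: 0.0288
grip_force: 14.9
t 4.75 at [ 0.5824 -0.0276  0.0542] [-3.127e+00 -3.000e-03  1.531e+00] shift [-0.0043  0.0051  0.0242] turn 0.007 F [-1.7  1.1 -1.8] op 0.0288 14.875395722337998
```

```bash

python3 -m jog '[[[-1,0,0,0.01,0],[-1,0,0,0.02,0],[-1,0,0,0.02,0],[-1,0,0,0.02,0]]]'
python3 -c "from h import *;go(.587,-.032,.030,1.524)"
```

```text
time: 5.08
tool_pos: [0.589, -0.0311, 0.0431]
tool_rot: [3.139, 0.0, 1.528]
contact_force: [0.3, -0.2, -0.3]
opening: 0.0287
grip_force: 14.9
t 5.0833 at [ 0.589  -0.0311  0.0431] [3.139 0.    1.528] shift [-0.001  -0.002   0.0131] turn 0.004 F [ 0.3 -0.2 -0.3] op 0.0287 14.876793301664293
```

```bash

python3 -m jog '[[[-1,-0.001,-0.002,0.006,0],[-1,-0.001,-0.002,0.011,0],[-1,-0.001,-0.002,0.0125,0],[-1,-0.001,-0.002,0.0125,0]]]'
python3 -c "from h import *;go(.587,-.032,.030,1.524)"
```

```text
time: 5.42
tool_pos: [0.5861, -0.0322, 0.0297]
tool_rot: [3.141, 0.0, 1.528]
contact_force: [-0.6, -0.6, 2.4]
opening: 0.0282
grip_force: 14.9
t 5.4167 at [ 0.5861 -0.0322  0.0297] [3.141 0.    1.528] shift [ 0.0002  0.0009 -0.0003] turn 0.004 F [-0.6 -0.6  2.4] op 0.0282 14.944083716254681
```

```bash

python3 -m jog '[[[0.05,0,0,0,0],[0.05,0,0,0,0],[0.05,0,0,0,0],[0.05,0,0,0,0],[0.05,0,0,0,0]]]'
python3 -m jog '[[[0.05,0,0,-0.015,0],[0.05,0,0,-0.05,0],[0.05,0,0,-0.09,0],[0.05,0,0,-0.13,0],[0.05,0,0,-0.15,0]]]'
python3 - <<'E'
from h import *
c=cam('wrist');im=robot.read_camera('wrist')[:,:,::-1];cv2.imwrite('pics/w3.png',im)
c2=cam('top');im=robot.read_camera('top')[:,:,::-1];cv2.imwrite('pics/t3.png',im)
go(.47,-.32,.22,1.9)
E
```

```text
time: 5.83
tool_pos: [0.5862, -0.032, 0.0292]
tool_rot: [3.142, -0.0, 1.528]
contact_force: [-0.0, -0.4, 0.3]
opening: 0.0478
grip_force: 0.0
time: 6.25
tool_pos: [0.5878, -0.0322, 0.1843]
tool_rot: [3.135, 0.001, 1.528]
contact_force: [1.3, -0.3, 0.8]
opening: 0.048
grip_force: 0.0
t 6.35 at [ 0.5884 -0.0323  0.184 ] [3.132e+00 1.000e-03 1.528e+00] shift [-0.2925 -0.1057 -0.0366] turn -0.372 F [ 0.4  0.1 -0.7] op 0.0484 0.0
```

View pics/w3.png

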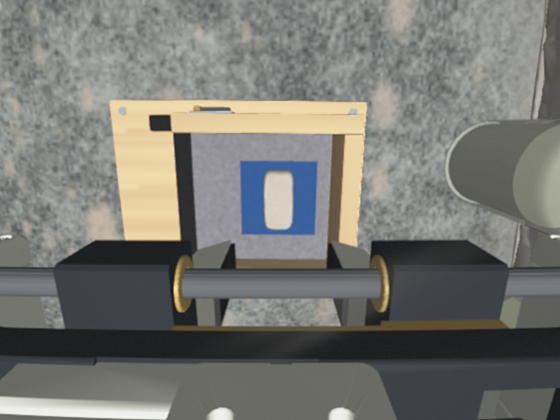

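The model lies centred on the blue square (model at (279,200), square at (279,198)) and is released. Next, the end wall.

```bash

python3 -m jog '[[[1,-0.04,-0.015,-0.01,-0.1],[1,-0.08,-0.03,-0.03,-0.2],[1,-0.12,-0.045,-0.05,-0.3],[1,-0.16,-0.06,-0.06,-0.36],[1,-0.2,-0.075,-0.07,-0.372]]]'
python3 -c "from h import *;go(.485,-.345,.255,1.9)"
```

```text
time: 6.77
tool_pos: [0.5082, -0.2142, 0.2449]
tool_rot: [-3.141, -0.001, 1.904]
contact_force: [0.5, -0.9, 0.2]
opening: 0.077
grip_force: 0.0
t 6.7667 at [ 0.5082 -0.2142  0.2449] [-3.141e+00 -1.000e-03  1.904e+00] shift [-0.116  -0.0647 -0.0102] turn 0.004 F [ 0.5 -0.9  0.2] op 0.077 0.0
```

```bash

python3 -m jog '[[[1,-0.035,-0.02,-0.01,0],[1,-0.07,-0.04,-0.01,0],[1,-0.1,-0.06,-0.01,0],[1,-0.115,-0.065,-0.01,0],[1,-0.115,-0.065,-0.01,0]]]'
python3 -m jog '[[[1,0,0,0,0],[1,0,0,0,0]]]'
python3 - <<'E'
from h import *
c=cam('wrist');im=robot.read_camera('wrist')[:,:,::-1];cv2.imwrite('pics/w4.png',im)
hsv=cv2.cvtColor(im,cv2.COLOR_BGR2HSV);H,S,V=[hsv[...,i].astype(int) for i in range(3)]
print(proj(c,[.467,-.298,.064]))
m=(S>80)&(H<25); m[235:]=0
m=cv2.morphologyEx(m.astype(np.uint8),cv2.MORPH_OPEN,np.ones((3,3)))
print('all',rect(m,c,.064)); np.save('m4.npy',m)
go(.467,-.298,.25,1.9)
E
```

```text
time: 7.18
tool_pos: [0.4834, -0.3465, 0.253]
tool_rot: [-3.14, -0.001, 1.895]
contact_force: [-0.9, 0.1, 0.3]
opening: 0.0919
grip_force: 0.0
time: 7.35
tool_pos: [0.4848, -0.3419, 0.254]
tool_rot: [-3.141, -0.002, 1.9]
contact_force: [0.6, 0.5, 0.2]
opening: 0.0921
grip_force: 0.0
[[277.25124967 150.07642712]]
all (array([ 0.47  , -0.2947], dtype=float32), np.float32(0.1562), np.float32(0.0251), np.float32(1.895), 344)
t 7.4 at [ 0.485  -0.3416  0.2544] [-3.141e+00 -2.000e-03  1.901e+00] shift [ 0.047  -0.0029  0.0045] turn 0.001 F [0.2 1.1 0.1] op 0.0917 0.0
```

View pics/w4.png

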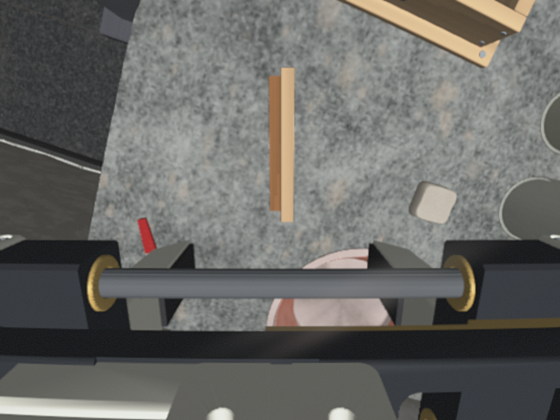

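The wrist view shows the wall's pale top strip at columns 281-294, rows 68-221, with the batten to its left (robot side).

```bash
python3 - <<'E'
from h import *
c=cam('wrist');im=cv2.imread('pics/w4.png')
hsv=cv2.cvtColor(im,cv2.COLOR_BGR2HSV);print(hsv[140,268:300,2],hsv[140,268:300,1])
m=np.load('m4.npy')
for t in (175,185,195):
    mm=cv2.morphologyEx(((hsv[...,2]>t)&(m>0)).astype(np.uint8),cv2.MORPH_OPEN,np.ones((3,3)));mm[:55]=0;mm[:,:260]=0;mm[:,310:]=0
    r=rect(mm,c,.064);print(r)
go(*r[0],.042,r[3])
E
```

```text
[141 158 163 160 155 156 154 155 152 149 146 139 136 185 217 218 216 216
 214 213 210 209 206 205 208 203 164 132 131 135 141 145] [ 11  81 128 134 133 132 132 130 133 133 134 132 109  88  87  84  85  85
  86  85  85  85  85  87  88  83  50   6   8   4   5   5]
(array([ 0.4762, -0.2925], dtype=float32), np.float32(0.1563), np.float32(0.0125), np.float32(1.901), 324)
(array([ 0.4762, -0.2925], dtype=float32), np.float32(0.1563), np.float32(0.0125), np.float32(1.901), 324)
(array([ 0.4767, -0.2923], dtype=float32), np.float32(0.1563), np.float32(0.0115), np.float32(1.902), 323)
t 7.4 at [ 0.485  -0.3416  0.2544] [-3.141e+00 -2.000e-03  1.901e+00] shift [0.049  0.0082 0.2125] turn -0.001 F [0.2 1.1 0.1] op 0.0917 0.0
```

```bash

python3 -m jog '[[[1,0.035,0.008,0,0],[1,0.049,0.008,0.03,0],[1,0.049,0.008,0.07,0],[1,0.049,0.008,0.11,0],[1,0.049,0.008,0.15,0]]]' 30
python3 -m jog '[[[1,0,0,0.02,0],[1,0,0,0.02,0],[1,0,0,0.02,0]]]'
python3 -c "from h import *;go(.4763,-.2925,.040,1.901)"
```

```text
time: 7.82
tool_pos: [0.4771, -0.292, 0.1044]
tool_rot: [3.14, 0.001, 1.903]
contact_force: [1.2, 0.4, -0.1]
opening: 0.092
grip_force: 0.0
time: 8.07
tool_pos: [0.4767, -0.2927, 0.0848]
tool_rot: [-3.141, -0.002, 1.901]
contact_force: [0.1, -1.0, 0.2]
opening: 0.0921
grip_force: 0.0
t 8.0667 at [ 0.4767 -0.2927  0.0848] [-3.141e+00 -2.000e-03  1.901e+00] shift [ 0.0002 -0.0003  0.0448] turn 0.0 F [ 0.1 -1.   0.2] op 0.0921 0.0
```

```bash

python3 -m jog '[[[1,0,0,0.03,0],[0,0,0,0.045,0],[-1,0,0,0.045,0],[-1,0,0,0.045,0],[-1,0,0,0.045,0]]]' 30
python3 -m jog '[[[-1,0,0,0,0],[-1,0,0,0,0],[-1,0,0,0,0],[-1,0,0,0,0],[-1,0,0,0,0]]]'
python3 -m jog '[[[-1,0,0,0,0],[-1,0,0,0,0],[-1,0,0,0,0],[-1,0,0,0,0],[-1,0,0,0,0]]]'
```

```text
time: 8.48
tool_pos: [0.478, -0.2947, 0.0424]
tool_rot: [3.139, 0.003, 1.9]
contact_force: [-0.3, -0.6, -0.1]
opening: 0.0696
grip_force: 0.0
time: 8.9
tool_pos: [0.4767, -0.2941, 0.0403]
tool_rot: [3.141, 0.0, 1.9]
contact_force: [-0.5, 0.3, 0.1]
opening: 0.0366
grip_force: 0.0
time: 9.32
tool_pos: [0.4765, -0.2939, 0.0399]
tool_rot: [-3.141, -0.0, 1.9]
contact_force: [-0.7, -0.5, -0.9]
opening: 0.0138
grip_force: 30.0
```

```bash

python3 -m jog '[[[-1,0,0,-0.02,0],[-1,0,0,-0.05,0],[-1,0,0,-0.085,0],[-1,0,0,-0.09,0],[-1,0,0,-0.09,0]]]'
python3 -c "from h import *;go(.445,-.16,.13,1.525)"
```

```text
time: 9.73
tool_pos: [0.4777, -0.2948, 0.1323]
tool_rot: [3.139, 0.004, 1.9]
contact_force: [-0.2, -0.2, -2.5]
opening: 0.0137
grip_force: 30.0
t 9.7333 at [ 0.4777 -0.2948  0.1323] [3.139 0.004 1.9  ] shift [0.1381 0.0126 0.0017] turn 0.375 F [-0.2 -0.2 -2.5] op 0.0137 29.999696910381317
```

```bash

python3 -m jog '[[[-1,0.02,0.003,0,0.1],[-1,0.05,0.006,0,0.2],[-1,0.09,0.01,0,0.3],[-1,0.12,0.012,0,0.375],[-1,0.138,0.0126,0,0.375]]]'
python3 -m jog '[[[-1,0,0,0,0]]]'
python3 -c "from h import *;go(.445,-.027,.13,1.525)"
```

```text
time: 10.15
tool_pos: [0.4414, -0.1557, 0.128]
tool_rot: [-3.137, -0.003, 1.522]
contact_force: [-0.1, 0.3, -1.7]
opening: 0.0139
grip_force: 30.0
time: 10.23
tool_pos: [0.4412, -0.1552, 0.1282]
tool_rot: [-3.136, -0.004, 1.527]
contact_force: [0.2, 0.1, -2.0]
opening: 0.0139
grip_force: 30.0
t 10.2333 at [ 0.4412 -0.1552  0.1282] [-3.136 -0.004  1.527] shift [ 0.1282 -0.0018 -0.0014] turn 0.002 F [ 0.2  0.1 -2. ] op 0.0139 30.000426471233368
```

```bash

python3 -m jog '[[[-1,0.03,0,0,0],[-1,0.06,0,0,0],[-1,0.09,0,0,0],[-1,0.12,0,0,0],[-1,0.128,0,0,0]]]'
python3 -m jog '[[[-1,0,0,0.02,0],[-1,0,0,0.04,0],[-1,0,0,0.055,0],[-1,0,0,0.055,0],[-1,0,0,0.055,0]]]'
python3 - <<'E'
from h import *
c=cam('wrist');im=robot.read_camera('wrist')[:,:,::-1];cv2.imwrite('pics/w5.png',im)
im=robot.read_camera('top')[:,:,::-1];cv2.imwrite('pics/t5.png',im)
go(.445,-.027,.052,1.525)
cr=cv2.resize(im[155:270,240:370],(650,575),interpolation=cv2.INTER_CUBIC);cv2.imwrite('pics/c5.png',cr)
E
```

```text
time: 10.65
tool_pos: [0.4487, -0.0284, 0.1287]
tool_rot: [-3.138, -0.002, 1.527]
contact_force: [-1.1, 0.5, -2.7]
opening: 0.0137
grip_force: 30.0
time: 11.07
tool_pos: [0.4491, -0.0317, 0.074]
tool_rot: [-3.139, -0.001, 1.525]
contact_force: [-0.2, 0.2, -1.3]
opening: 0.0139
grip_force: 30.0
t 11.1667 at [ 0.4503 -0.0319  0.0754] [3.141 0.    1.524] shift [ 0.0047 -0.0055  0.0234] turn -0.001 F [ 0.9  0.1 -1.9] op 0.0136 29.999598562717438
```

View pics/w5.png

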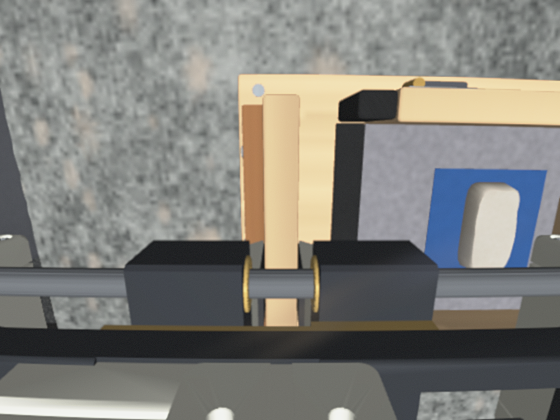

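The wrist view shows the wall square to the box. Its far end is at row 95, columns 264-299, the baseboard's left corner is at (240,75), and the seal front is at column 336.

```bash
python3 - <<'E'
from h import *
s=robot.observe();c=cam('wrist')
ps=[('wallend L',(264,95),.0994),('wallend R',(299,95),.0994),('base corner',(240,75),.012),('base edge',(390,78.5),.012),('seal top outer near',(372,90),.075),('wall top outer',(400,88),.076),('seal front low',(336,128),.017),('sealfrontlow2',(332,238),.017),('sealtop front',(340,105),.075)]
y=-.046;A=np.array([[np.cos(y),np.sin(y)],[-np.sin(y),np.cos(y)]])
o=np.array([.587,-.032])-A.T@[.035,0]
for n,p,z in ps:
    w=ray(c,p,z)[0,:2];print(n,w.round(4),'box',(A@(w-o)*1000).round(1))
print('tcp box',A@(s['tool_pos'][:2]-o)*1000)
E
```

```text
wallend L [0.4486 0.0491] box [-107.    74.6]
wallend R [0.4616 0.0485] box [-94.   74.6]
base corner [0.4305 0.0705] box [-126.1   95.2]
base edge [0.524  0.0644] box [-32.3  93.4]
seal top outer near [0.4954 0.0516] box [-60.3  79.3]
wall top outer [0.5076 0.0519] box [-48.2  80.1]
seal front low [0.4891 0.0356] box [-66.  63.]
sealfrontlow2 [ 0.486  -0.0374] box [-65.7 -10. ]
sealtop front [0.4812 0.0458] box [-74.3  72.8]
tcp box [-101.58785971   -6.21385122]
```

```bash

python3 -m jog '[[[-1,0.0055,0,0.01,0],[-1,0.0055,0,0.018,0],[-1,0.0055,0,0.018,0],[-1,0.0055,0,0.018,0],[-1,0.0055,0,0.018,0]]]'
python3 -c "from h import *;go(.4673,-.0272,.0535,1.525)"
```

```text
time: 11.58
tool_pos: [0.4504, -0.0262, 0.0575]
tool_rot: [3.141, 0.0, 1.525]
contact_force: [-0.3, 0.0, -2.4]
opening: 0.0136
grip_force: 30.0
t 11.5833 at [ 0.4504 -0.0262  0.0575] [3.141 0.    1.525] shift [-0.0003  0.0169  0.004 ] turn -0.0 F [-0.3  0.  -2.4] op 0.0136 29.999657571315765
```

```bash

python3 -m jog '[[[-1,0,0,0.004,0],[-1,0,0.006,0.004,0],[-1,0,0.012,0.004,0],[-1,0,0.017,0.004,0],[-1,0,0.017,0.004,0]]]'
python3 -m jog '[[[-1,0,0,0,0],[-1,0,0,0,0],[-1,0,0,0,0]]]'
python3 -m jog '[[[-1,0,0.003,0,0],[-1,0,0.003,0,0],[-1,0,0.003,0,0]]]'
python3 -c "from h import *;go(.4673,-.0272,.0535,1.525)"
```

```text
time: 12.0
tool_pos: [0.4688, -0.027, 0.0533]
tool_rot: [3.14, 0.0, 1.525]
contact_force: [-0.0, 0.3, -2.5]
opening: 0.0139
grip_force: 30.0
time: 12.25
tool_pos: [0.4668, -0.0266, 0.053]
tool_rot: [-3.141, -0.0, 1.525]
contact_force: [0.0, 0.3, -2.5]
opening: 0.0139
grip_force: 30.0
time: 12.5
tool_pos: [0.4702, -0.0269, 0.0531]
tool_rot: [3.141, -0.0, 1.525]
contact_force: [1.2, -0.4, -2.2]
opening: 0.0141
grip_force: 30.0
t 12.5 at [ 0.4702 -0.0269  0.0531] [ 3.141 -0.     1.525] shift [-0.0005 -0.0029 -0.0004] turn -0.0 F [ 1.2 -0.4 -2.2] op 0.0141 29.999673664569855
```

```bash

for i in 1; do :; done
python3 -m jog '[[[-1,0,0.003,0,0],[-1,0,0.003,0,0],[-1,0,0.003,0,0],[-1,0,0.003,0,0]]]' | sed -n 1,4p
python3 -m jog '[[[-1,0,0.003,0,0],[-1,0,0.003,0,0],[-1,0,0.003,0,0],[-1,0,0.003,0,0]]]' | sed -n 1,4p
python3 -m jog '[[[-1,0,0.002,0,0],[-1,0,0.002,0,0],[-1,0,0.002,0,0],[-1,0,0.002,0,0]]]' | sed -n 1,4p
```

```text
time: 12.83
tool_pos: [0.473, -0.027, 0.053]
tool_rot: [-3.142, -0.0, 1.525]
contact_force: [0.5, -0.7, -2.1]
time: 13.17
tool_pos: [0.476, -0.0271, 0.053]
tool_rot: [-3.142, -0.0, 1.525]
contact_force: [0.2, 0.3, -1.7]
time: 13.5
tool_pos: [0.4777, -0.0272, 0.0529]
tool_rot: [-3.141, -0.0, 1.525]
contact_force: [-1.9, 0.2, -1.1]
```

```bash

python3 -m jog '[[[-1,0,0.002,0,0],[-1,0,0.002,0,0],[-1,0,0.002,0,0],[-1,0,0.002,0,0]]]' | sed -n 1,4p
python3 -m jog '[[[-1,0,0.002,0,0],[-1,0,0.002,0,0],[-1,0,0.002,0,0],[-1,0,0.002,0,0]]]' | sed -n 1,4p
```

```text
time: 13.83
tool_pos: [0.4797, -0.0272, 0.053]
tool_rot: [-3.141, -0.0, 1.525]
contact_force: [-4.8, 0.6, -0.7]
time: 14.17
tool_pos: [0.4814, -0.0273, 0.0529]
tool_rot: [-3.14, -0.0, 1.525]
contact_force: [-5.5, 0.1, 0.2]
```

```bash

python3 -m jog '[[[-1,0,0.002,0,0],[-1,0,0.002,0,0],[-1,0,0.002,0,0],[-1,0,0.002,0,0]]]' | sed -n 1,4p
python3 -m jog '[[[-1,0,0.002,0,0],[-1,0,0.002,0,0],[-1,0,0.002,0,0],[-1,0,0.002,0,0]]]' 
python3 - <<'E'
from h import *
F=[]
for i in range(5):
    im=robot.read_camera('wrist')[:,:,::-1]; s=robot.observe();F.append(s['contact_force'])
print(np.mean(F,0).round(2),s['tool_pos'],s['torque'].round(2))
cv2.imwrite('pics/w6.png',im)
E
```

```text
time: 14.5
tool_pos: [0.4829, -0.0274, 0.0529]
tool_rot: [-3.139, -0.0, 1.525]
contact_force: [-6.8, -0.9, 1.1]
time: 14.83
tool_pos: [0.4844, -0.0274, 0.0528]
tool_rot: [-3.138, -0.0, 1.525]
contact_force: [-10.2, -1.7, 2.8]
opening: 0.014
grip_force: 30.0
[-8.7  -0.95  2.42] [ 0.48443256 -0.02745015  0.05284762] [-0.37  1.37 -0.25]
```

View pics/w6.png

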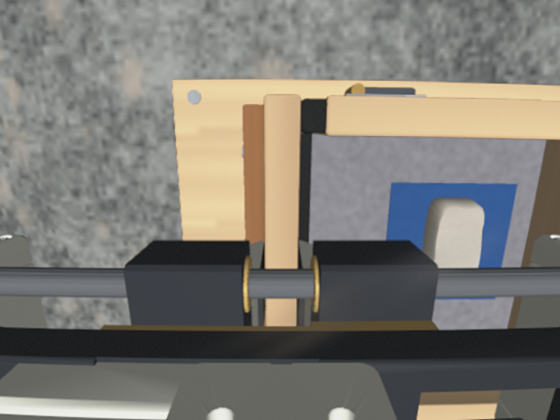

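The wall is standing on the baseboard, flush with the side wall's outer face (end at row 95, side wall at row 97), and the seal is visibly squeezed. The force reads about 8.7 N, so I'll make one small nudge, settle and hand in.

```bash

python3 -m jog '[[[-1,0,0.001,0,0],[-1,0,0.001,0,0],[-1,0,0.001,0,0],[-1,0,0.001,0,0],[-1,0,0.001,0,0]]]' 
python3 -m jog '[[[-1,0,0,0,0],[-1,0,0,0,0],[-1,0,0,0,0],[-1,0,0,0,0],[-1,0,0,0,0]]]' 
python3 - <<'E'
from h import *
F=[]
for i in range(6):
    robot.read_camera('top'); s=robot.observe();F.append(s['contact_force'])
f=np.mean(F,0);print(f.round(2),s['tool_pos'],s['tool_rot'])
if 7<-f[0]<12: print(robot.hand_in())
E
```

```text
time: 15.5
tool_pos: [0.4852, -0.0275, 0.0528]
tool_rot: [-3.138, -0.0, 1.525]
contact_force: [-9.5, -1.1, 2.7]
opening: 0.0135
grip_force: 30.0
time: 15.92
tool_pos: [0.4852, -0.0275, 0.0528]
tool_rot: [-3.137, -0.0, 1.525]
contact_force: [-10.9, -1.4, 3.4]
opening: 0.0138
grip_force: 30.0
[-9.6  -0.98  3.41] [ 0.48519734 -0.02748706  0.05282466] [-3.13747908e+00 -3.34034123e-04  1.52486055e+00]
the job is handed in; nothing more can be done
None
```

I handed the job in after about 16 s: the model lies flat and centred on the blue square, and the gripper is holding the end wall upright, batten outside, pressed on the seal at about 9.6 N; the hand-in call returned no verdict.

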